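# Put the vacuum on the one filter in use

## Task

Only one of the three places of the vacuum filtration manifold carries a funnel: put the vacuum on that place alone. Pushing the levers round with one closed fingertip, swing the lever of the funnel's place fully open, in line with its branch pipe, and shut fully, square across the pipe, whichever of the other two levers is not shut. Go gently against the stops, grasp nothing, and leave the funnel seated and everything else on the bench where it stands.

Things in the scene. Friction and masses are not known exactly. Their poses are not given: they have to be found in the camera images.
- manifold: Stainless vacuum filtration manifold, three filter places side by side, fixed on the bench. Origin on the bench under the lever axis of the middle place; +y along the header, +x from header to filter supports. Lever axes at y -150, 0, +150 mm (x 0); which place stands where changes. Header tube: 38 mm thick, axis at x -78 mm, 60 mm high, y -225 to +230 mm.
- pump_top (a point): Middle of the top of the pump's head at the manifold's -y end, 129 mm high; pump about 190 by 130 mm. On it stands a 50 mm vacuum gauge, up to 190 mm high.
- valve_a (a joint): Lever angle (rad) at the place with the funnel. 0 = shut: lever across the branch pipe, towards manifold +y. 1.571 = open: in line with the pipe, towards manifold -x, over the header. From above, counter-clockwise opens, clockwise shuts; a firm stop at each end. Takes 3 to 4 N at mid-sleeve, stays where it is left.
- spindle_a (a point): Point on the vertical turning axis of the lever of the place with the funnel, 115 mm above the bench, level with the middle of the lever's sleeve. Fixed; same yaw as the manifold.
- grip_a (a point): Middle of the black lever sleeve of the place with the funnel: 66 mm out from the turning axis, 115 mm above the bench; moves with the lever, own +y points outward along it. Sleeve 18 mm wide, 109 to 121 mm above the bench, 40 to 92 mm out; nearer the axis a 3 mm strip cranks down to the valve. Free space under the sleeve down to the header's top (79 mm).
- valve_b (a joint): Lever angle (rad) at a place without funnel (lever half to fully open). 0 = shut: lever across the branch pipe, towards manifold +y. 1.571 = open: in line with the pipe, towards manifold -x, over the header. From above, counter-clockwise opens, clockwise shuts; a firm stop at each end. Takes 3 to 4 N at mid-sleeve, stays where it is left.
- spindle_b (a point): Point on the vertical turning axis of the lever of a place without funnel (lever half to fully open), 115 mm above the bench, level with the middle of the lever's sleeve. Fixed; same yaw as the manifold.
- grip_b (a point): Middle of the black lever sleeve of a place without funnel (lever half to fully open): 66 mm out from the turning axis, 115 mm above the bench; moves with the lever, own +y points outward along it. Sleeve 18 mm wide, 109 to 121 mm above the bench, 40 to 92 mm out; nearer the axis a 3 mm strip cranks down to the valve. Free space under the sleeve down to the header's top (79 mm).
- valve_c (a joint): Lever angle (rad) at the other place without funnel (lever shut or ajar). 0 = shut: lever across the branch pipe, towards manifold +y. 1.571 = open: in line with the pipe, towards manifold -x, over the header. From above, counter-clockwise opens, clockwise shuts; a firm stop at each end. Takes 3 to 4 N at mid-sleeve, stays where it is left.
- spindle_c (a point): Point on the vertical turning axis of the lever of the other place without funnel (lever shut or ajar), 115 mm above the bench, level with the middle of the lever's sleeve. Fixed; same yaw as the manifold.
- grip_c (a point): Middle of the black lever sleeve of the other place without funnel (lever shut or ajar): 66 mm out from the turning axis, 115 mm above the bench; moves with the lever, own +y points outward along it. Sleeve 18 mm wide, 109 to 121 mm above the bench, 40 to 92 mm out; nearer the axis a 3 mm strip cranks down to the valve. Free space under the sleeve down to the header's top (79 mm).
- seat_a (a point): Middle of the flat top of the filter support of the place with the funnel: 58 mm across, 125 mm above the bench, 132 mm behind (manifold +x of) the lever's axis.
- funnel_seat (a point): Middle of the underside of the steel filter funnel, a loose open cup 68 mm across the rim and 92 mm high (220 g) that merely stands on the filter support of its place, its rim 217 mm above the bench. It must stay seated.
- spare_funnel: A second, identical steel funnel that stands on the bench and belongs to no place; 92 mm high. Origin: centre of its underside. Leave it.
- dishes: Stack of three small lidded dishes, 58 mm across, 47 mm high, between two of the filter supports. Origin: centre of the underside. Leave it.
- rinse_bottle: Glass bottle, 62 mm across, 125 mm high, between two of the filter supports. Origin: centre of the underside. Leave it.
- wash_bottle: White wash bottle with a bent spout, 70 mm across, 195 mm high. Origin: centre of the underside. Leave it.
- forceps: Flat steel forceps lying on the bench in front of the header, 130 mm long along its x, 5 mm high. Leave it.
- beaker: Glass beaker, 68 mm across, 85 mm high. Origin: centre of the underside. Leave it.
- tube_rack: White rack of capped tubes, 60 by 120 mm (long side along its y), 78 mm high, in front of the header. Origin: centre of the underside. Leave it.

How it is judged:
By the outcome, as a careful person would: the job done as asked, in the order asked, and still so for the second after the job is handed in, with the robot touching nothing.
It also fails if it takes over 58 s, if anything falls off the work surface, if the arm or the gripper's body presses on something with over 40 N, if the wrist force passes 120 N, or if a joint passes its speed limit or range.

## Robot

A 7-joint arm with a two-finger parallel gripper is mounted at the origin on the work surface. World frame = base frame: x ahead of the robot, y to its left, z up, the work surface at z = 0. Lengths are in m, angles in rad, forces in N, time in s.
With the tool pointing down it reaches from about 0.35 to 0.9 m from the base axis. Payload 8.1 kg.
Tool frame: the origin (TCP) lies midway between the tips of the shut fingers; the grasp point (between the pads) lies 19 mm behind it (ctrl.tcp_to_grasp is the distance from the TCP to the grasp point, in m); z points along the fingers, y is the line along which they close (so a half turn about z gives the same grasp; the last joint's range is limited). The gripper opens to 85 mm and grips with 20 to 120 N. Pads are 22 mm wide; open, the fingers measure 114 mm over their backs; the gripper's body (76 mm by 85 mm) begins 54 mm behind the grasp point. The pads swing forward as they close: fully open they stand 13 mm farther back than shut.
Start: joints at [1.084, 0.434, 0.025, 1.573, -0.012, 1.134, -0.075], TCP at [0.234, -0.58, 0.231] pointing down, gripper open.
Joint ranges: [-2.62, 2.62], [-0.44, 2.09], [-1.27, 1.32], [0.08, 2.57], [-1.32, 4.46], [0.12, 2], [-2.74, 2.74]. Speed limits (rad/s): [2.22, 2.22, 3.01, 3.01, 3.14, 3.14, 3.14].

## Interface

Orientations are given as [roll, pitch, yaw] about the fixed x, y, z axes, in that order (R = Rz(yaw) Ry(pitch) Rx(roll)).
In Python, from cell import ctrl, eyes gives the robot as it stands. The module is installed in compiled form; this text tells all that it offers.
- The arm moves only by the tool step_arm, never from a script. Its arguments are lists of equal length, an entry for each row: "dp": the shift along the tool's x, y, z in mm, a list of three; "twist": the turn about the tool's z in rad; "grip": the finger opening in mm, from 0 to 85.4. In form: {"dp": [[tx, ty, tz], ...], "twist": [twist, ...], "grip": [grip, ...]}. A call has 1 to 8 rows; each row shifts and turns the commanded pose from where the row before left it, along the tool's axes as they then stand; what a row does not reach is not made up. A row lasts 1/8 s, in which the tool goes at most 62.5 mm and 10.7 degrees, less where a joint would pass 70% of its speed; a pose out of reach is approached as far as the arm can. A call with a gripper value outside its range is refused whole. The fingers move at their own pace and stop on an object; "grip_force" is the grip in N (left out, the last holds). Time passes only in rows, so rows that do not move let the fingers close. It gives the time, the measured TCP pose, the force, the opening and the grip force at its end, in the units of the state.
- ctrl.get_state(): the state, without advancing time (a new reading comes with each control period).
- eyes.grab_frame(name): name is "scene" or "top" or "wrist"; returns (picture, depth): 480x640x3 uint8, red, green, blue; 480x640 float32, m along the optical axis (not along the pixel's ray), 0 where there is no reading.
- eyes.get_calibration(name): a dict with "fx", "fy", "cx", "cy" (pixels), "distortion" ([k1, k2, p1, p2, k3] as OpenCV has them; the pictures are not rectified), "extrinsics" (4x4, takes a point from camera to world coordinates); the wrist camera has in their place "tool_from_camera" (4x4, takes a point from camera to tool coordinates, whose origin is the TCP and whose axes are the flange's). Camera axes: x right, y down, z forward; pixel columns grow to the right and rows downward; lengths in m; the calibration is good to about 2 mm. A picture is of the moment at which its call begins: read the wrist's pose just before it. get_calibration takes no time and is no camera call.
- ctrl.hand_in(): hands the job in; it is judged then, once.
The state is a dict: "time": time; "joint_pos": joint angles; "joint_vel": joint speeds; "joint_torque": joint torques, N m; "eef_pos": TCP position; "eef_rot": TCP orientation; "ft_force": force on the tool from outside, world axes, zero at the start; "torque": the same for the moment, N m; "gripper_width": opening from 0.0 (shut) to 1.0 (fully open); "grip_force": force on a finger pad.
Only numpy, scipy, OpenCV 4.12 (cv2) and the standard library are available. Lean on these libraries where they do the work, as an engineer would, in place of code of your own. Each camera call takes 0.05 s, during which the arm holds its last target. There are 200 camera calls.

## Working session

There is one attempt and no reset: what is moved stays moved. The work goes in short steps, Python scripts to look and compute and a tool call to move; the robot and the scene stay as the last step left them, time stands still between calls to the robot, and variables do not carry over. Pictures are saved under pics/ and viewed, at most 10 in all, crops included, and the job is handed in when it is done.

Besides the shell and the picture viewer there is one more tool, called as name(argument=value, ...), one argument or row to a line, values as JSON. step_arm: Moves the arm, as the interface text tells. Its arguments: {"type":"object","properties":{"dp":{"type":"array"},"twist":{"type":"array"},"grip":{"type":"array"},"grip_force":{"type":"number"}},"required":["dp","twist","grip"]}

```bash
mkdir -p pics
cat > h.py <<'E'
import numpy as np,cv2
from cell import ctrl,eyes
def grab(n):
    p,d=eyes.grab_frame(n); np.savez(f'{n}.npz',p=p,d=d); cv2.imwrite(f'pics/{n}_{ctrl.get_state()["time"]:.2f}.png',p[:,:,::-1]); return p,d
def world(n,px,d):
    c=eyes.get_calibration(n);K=np.array([[c['fx'],0,c['cx']],[0,c['fy'],c['cy']],[0,0,1]])
    px=np.array(px,float).reshape(-1,1,2)
    u=cv2.undistortPoints(px,K,np.array(c['distortion'])).reshape(-1,2)
    z=np.array([d[int(v),int(w)] for w,v in px.reshape(-1,2)])
    P=np.c_[u*z[:,None],z]; T=np.array(c['extrinsics']); return P@T[:3,:3].T+T[:3,3]
E
python3 - <<'E'
from h import *
for n in('top','scene'): grab(n)
s=ctrl.get_state();print(s['time'],s['eef_pos'],s['eef_rot'])
E
ls pics
```

```text
0.1 [ 0.23377393 -0.57915576  0.23061896] [-3.14019886e+00  1.46193526e-04  3.83700261e-01]
scene_0.10.png
top_0.05.png
```

View pics/top_0.05.png

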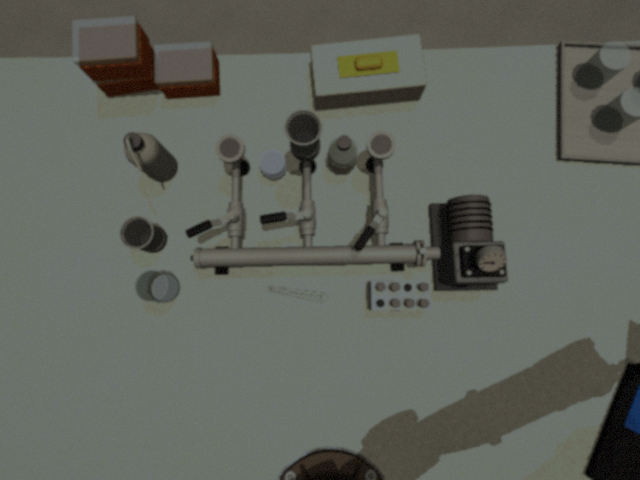

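View pics/scene_0.10.png

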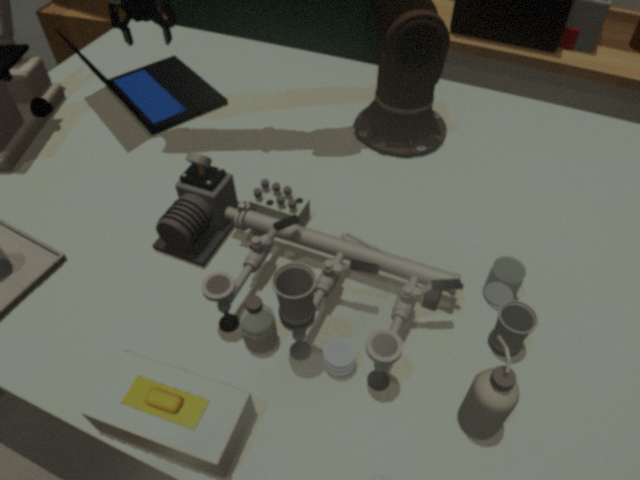

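The top view shows world +x upwards and +y to the left. The funnel is on the middle place (305,130), with its lever nearly shut and its sleeve at (273,217). The right lever is about half open (365,237). The left lever looks ajar (200,228). Next I'll measure each lever.

Run:
```python
from h import *
f=np.load('top.npz');p,d=f['p'],f['d']
# full cloud
v,u=np.mgrid[90:320,120:520]; px=np.c_[u.ravel(),v.ravel()]
P=world('top',px,d); C=p[v.ravel(),u.ravel()].astype(int)
np.savez('cloud.npz',P=P,C=C,px=px)
# header: z ~0.079 top ridge
for name,q in dict(hl=(205,257),hr=(405,254),seatL=(231,149),seatR=(380,146),sl=(200,228),sm=(273,217),sr=(365,237),pump=(470,270)).items():
    print(name,world('top',[q],d).round(4), p[q[1],q[0]])
sup=[]
for c in((231,149),(380,146)):
    m=(abs(px-c).max(1)<22)&(abs(P[:,2]-.125)<.006); print('seat',P[m].mean(0),m.sum(),(P[m].max(0)-P[m].min(0)))
m=(abs(P[:,2]-.075)<.006)&(px[:,1]>243)&(px[:,1]<272)&(px[:,0]>200)&(px[:,0]<410)
a=np.polyfit(P[m,1],P[m,0],1);print('header x=',a,m.sum())
dark=C.max(1)<45
for c in((200,228),(273,217),(365,237)):
    m=(abs(px-c).max(1)<22)&dark&(P[:,2]>.1)&(P[:,2]<.135)
    Q=P[m];mu=Q[:,:2].mean(0);w,V=np.linalg.eigh(np.cov(Q[:,:2].T));print('sleeve',mu,Q[:,2].mean(),m.sum(),V[:,1],np.sqrt(w*12))
```

```text
hl [[0.5085 0.2422 0.0803]] [111 112 102]
hr [[ 0.5063 -0.1578  0.0799]] [107 111  99]
seatL [[0.7166 0.1832 0.1268]] [73 68 61]
seatR [[ 0.7154 -0.111   0.1275]] [74 69 63]
sl [[0.5599 0.2421 0.1213]] [22 22 20]
sm [[0.5792 0.1013 0.1185]] [24 23 21]
sr [[ 0.5353 -0.0755  0.1221]] [33 31 25]
pump [[ 0.4679 -0.2672  0.1289]] [51 50 44]
seat [0.71812617 0.18629284 0.12609018] 674 [0.05720085 0.05848414 0.01134917]
seat [ 0.71876733 -0.11306649  0.12581435] 659 [0.05747817 0.05586606 0.01068446]
header x= [0.00067234 0.50934967] 3254
sleeve [0.55899592 0.24455096] 0.12164567622802162 191 [-0.41794716  0.90847134] [0.01469096 0.04727188]
sleeve [0.57711413 0.10137098] 0.1214177402550881 199 [-0.14077329  0.99004186] [0.01552016 0.04745661]
sleeve [ 0.53469923 -0.07388514] 0.12116502061859889 217 [-0.79334515  0.6087721 ] [0.01613272 0.05087975]
```

Manifold yaw is about 0. Spindle A is at (0.587, 0.037), B at (0.587, −0.113) and C at (0.587, 0.187). Lever angles are A 0.15, B 0.93 and C 0.43, so both B and C need shutting. I'll open A first.

step_arm(
  dp=[
    [0, 0, -25],
    [0, 0, -25],
    [0, 0, -25],
    [23, -43, 0],
    [23, -43, 0],
    [23, -43, 0],
    [23, -43, 0],
    [23, -43, 0],
  ],
  twist=[0.128, 0.128, 0.128, 0, 0, 0, 0, 0],
  grip=[0, 0, 0, 0, 0, 0, 0, 0],
)

```text
time: 1.1
eef_pos: [0.3495, -0.363, 0.3061]
eef_rot: [-3.141, 0.0, -0.0]
ft_force: [1.4, -0.8, 0.6]
gripper_width: 0.001
grip_force: 0.0
```

step_arm(
  dp=[
    [23, -43, 0],
    [23, -43, 0],
    [23, -43, 0],
    [23, -43, 0],
    [23, -43, 0],
    [23, -43, 0],
    [23, -43, 0],
    [23, -43, 0],
  ],
  twist=[0, 0, 0, 0, 0, 0, 0, 0],
  grip=[0, 0, 0, 0, 0, 0, 0, 0],
)

```text
time: 2.1
eef_pos: [0.5335, -0.0193, 0.3061]
eef_rot: [3.141, 0.0, -0.001]
ft_force: [0.4, -0.5, 0.5]
gripper_width: -0.001
grip_force: 0.0
```

step_arm(
  dp=[
    [26, -42, 0],
    [26, -42, 0],
    [26, -41, 0],
    [0, 0, 53],
    [0, 0, 53],
    [0, 0, 40],
    [0, 0, 32],
    [0, 0, 30],
  ],
  twist=[0, 0, 0, 0, 0, 0, 0, 0],
  grip=[0, 0, 0, 0, 0, 0, 0, 0],
)

```text
time: 3.1
eef_pos: [0.6106, 0.1042, 0.0966]
eef_rot: [3.141, 0.001, -0.0]
ft_force: [0.1, -0.3, 0.9]
gripper_width: 0.001
grip_force: 0.0
```

Run:
```python
from h import *
s=ctrl.get_state();print(s['eef_pos'],s['ft_force'])
import numpy as np
def path(S,th0,th1,n,sgn):
    # sgn +1 opening (finger on +normal side), -1 shutting
    out=[]
    for t in np.linspace(th0,th1,n):
        d=np.array([-np.sin(t),np.cos(t)]);nn=sgn*np.array([np.cos(t),np.sin(t)])
        h=9+11*abs(nn[0])+14.5*abs(nn[1]); out.append(S+66*d+h*nn)
    out=np.array(out);print(out.round(0).tolist());print('tool steps',np.c_[np.diff(out[:,0]),-np.diff(out[:,1])].round(1).tolist())
path(np.array([587,37]),.15,1.571,17,1)
path(np.array([587,-113]),.93,0,11,-1)
path(np.array([587,187]),.43,0,6,-1)
```

```text
[0.61063363 0.1041532  0.0965716 ] [ 0.12811229 -0.30350059  0.90683055]
[[599.0, 106.0], [594.0, 107.0], [589.0, 107.0], [583.0, 107.0], [577.0, 107.0], [572.0, 106.0], [566.0, 105.0], [560.0, 103.0], [555.0, 101.0], [549.0, 98.0], [544.0, 94.0], [539.0, 90.0], [534.0, 85.0], [530.0, 79.0], [526.0, 73.0], [523.0, 67.0], [521.0, 60.0]]
tool steps [[-5.1, -1.0], [-5.3, -0.6], [-5.5, -0.2], [-5.6, 0.3], [-5.7, 0.8], [-5.7, 1.3], [-5.7, 1.9], [-5.6, 2.5], [-5.5, 3.1], [-5.3, 3.7], [-5.0, 4.3], [-4.6, 4.8], [-4.2, 5.4], [-3.6, 5.9], [-3.1, 6.3], [-2.4, 6.7]]
[[518.0, -95.0], [520.0, -89.0], [523.0, -83.0], [526.0, -77.0], [530.0, -71.0], [535.0, -65.0], [540.0, -60.0], [546.0, -56.0], [553.0, -52.0], [560.0, -49.0], [567.0, -47.0]]
tool steps [[2.0, -6.4], [2.7, -6.3], [3.4, -6.1], [4.1, -5.8], [4.8, -5.4], [5.4, -4.9], [6.0, -4.4], [6.5, -3.7], [7.0, -3.0], [7.3, -2.3]]
[[537.0, 237.0], [542.0, 241.0], [548.0, 245.0], [554.0, 248.0], [560.0, 251.0], [567.0, 253.0]]
tool steps [[5.2, -4.4], [5.7, -3.9], [6.1, -3.3], [6.5, -2.7], [6.8, -2.1]]
```

step_arm(
  dp=[
    [-11, -2, 0],
    [-5, -1, 0],
    [-5.5, -0.5, 0],
    [-5.5, 0, 0],
    [-5.5, 0.5, 0],
    [-5.5, 1, 0],
    [-5.5, 1.5, 0],
    [-5.5, 2, 0],
  ],
  twist=[0, 0, 0, 0, 0, 0, 0, 0],
  grip=[0, 0, 0, 0, 0, 0, 0, 0],
)

```text
time: 4.1
eef_pos: [0.562, 0.103, 0.0984]
eef_rot: [-3.141, -0.0, -0.0]
ft_force: [5.1, 2.0, 0.7]
gripper_width: -0.002
grip_force: 1.8
```

step_arm(
  dp=[
    [-5.5, 2.5, 0],
    [-5.5, 3, 0],
    [-5.5, 3.5, 0],
    [-5, 4.5, 0],
    [-4.5, 5, 0],
    [-4, 5.5, 0],
    [-3.5, 6, 0],
    [-3, 6, 0],
  ],
  twist=[0, 0, 0, 0, 0, 0, 0, 0],
  grip=[0, 0, 0, 0, 0, 0, 0, 0],
)

```text
time: 5.1
eef_pos: [0.5253, 0.0666, 0.0983]
eef_rot: [-3.142, 0.0, -0.0]
ft_force: [3.2, 3.7, 0.3]
gripper_width: 0.001
grip_force: 1.6
```

step_arm(
  dp=[
    [-2, 3, 0],
    [0, 2, 0],
    [0, 1.5, 0],
  ],
  twist=[0, 0, 0],
  grip=[0, 0, 0],
)

```text
time: 5.48
eef_pos: [0.5228, 0.0605, 0.0981]
eef_rot: [3.142, 0.002, 0.0]
ft_force: [-1.6, 3.3, 2.1]
gripper_width: 0.002
grip_force: 1.8
```

step_arm(
  dp=[
    [0, 1.5, 0],
    [0, 1, 0],
  ],
  twist=[0, 0],
  grip=[0, 0],
)

```text
time: 5.72
eef_pos: [0.5228, 0.0586, 0.098]
eef_rot: [-3.141, 0.002, 0.0]
ft_force: [-4.1, 7.6, 1.5]
gripper_width: 0.001
grip_force: 3.7
```

step_arm(
  dp=[
    [0, 1, 0],
  ],
  twist=[0],
  grip=[0],
)

```text
time: 5.85
eef_pos: [0.5228, 0.0585, 0.098]
eef_rot: [-3.14, 0.001, 0.001]
ft_force: [-3.9, 9.9, 1.5]
gripper_width: 0.001
grip_force: 5.1
```

step_arm(
  dp=[
    [0, 1, 0],
  ],
  twist=[0],
  grip=[0],
)

```text
time: 5.98
eef_pos: [0.5228, 0.0584, 0.0981]
eef_rot: [-3.139, 0.001, 0.002]
ft_force: [-3.4, 13.4, 0.5]
gripper_width: 0.002
grip_force: 6.4
```

A is firm against its open stop. Backing off, lifting and moving over to B.

step_arm(
  dp=[
    [0, -6, 0],
    [0, -8, 0],
    [0, 0, -35],
    [0, 0, -30],
    [-4, 45, 0],
    [-4, 45, 0],
    [-3, 45, 0],
    [0, 40, 0],
  ],
  twist=[0, 0, 0, 0, 0, 0, 0, 0],
  grip=[0, 0, 0, 0, 0, 0, 0, 0],
)

```text
time: 6.98
eef_pos: [0.5123, -0.1073, 0.1634]
eef_rot: [3.141, 0.0, -0.001]
ft_force: [1.2, 0.4, 0.4]
gripper_width: -0.002
grip_force: 0.0
```

```bash
python3 - <<'E'
from h import *
print(ctrl.get_state()['eef_pos'])
grab('top')
E
ls pics
```

```text
[ 0.51229322 -0.10726739  0.1633794 ]
scene_0.10.png
top_0.05.png
top_7.03.png
```

step_arm(
  dp=[
    [0, 0, 35],
    [0, 0, 30],
    [3, -5, 0],
    [3, -6, 0],
    [2.5, -6, 0],
    [3, -6, 0],
    [3.5, -6, 0],
    [4, -6, 0],
  ],
  twist=[0, 0, 0, 0, 0, 0, 0, 0],
  grip=[0, 0, 0, 0, 0, 0, 0, 0],
)

```text
time: 8.02
eef_pos: [0.5318, -0.0699, 0.0985]
eef_rot: [3.141, -0.0, -0.0]
ft_force: [-0.8, -3.1, 0.1]
gripper_width: -0.001
grip_force: 1.5
```

View pics/top_7.03.png

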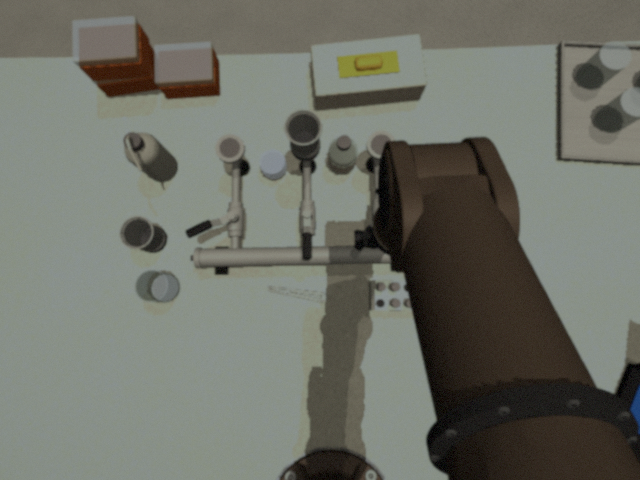

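The middle lever is now in line with its pipe (307,243), over the header, and the funnel hasn't moved. Continuing with B.

step_arm(
  dp=[
    [5, -5.5, 0],
    [5.5, -5, 0],
    [6, -4.5, 0],
    [6, -3.5, 0],
    [5.5, -2.5, 0],
    [3, -1, 0],
  ],
  twist=[0, 0, 0, 0, 0, 0],
  grip=[0, 0, 0, 0, 0, 0],
)

```text
time: 8.78
eef_pos: [0.5629, -0.0478, 0.0982]
eef_rot: [-3.141, 0.0, 0.0]
ft_force: [-2.0, -1.6, -1.1]
gripper_width: -0.001
grip_force: 1.5
```

step_arm(
  dp=[
    [2, 0, 0],
    [2, 0, 0],
  ],
  twist=[0, 0],
  grip=[0, 0],
)

```text
time: 9.02
eef_pos: [0.5665, -0.0474, 0.0982]
eef_rot: [-3.141, 0.001, 0.0]
ft_force: [-3.3, 2.2, -1.6]
gripper_width: 0.002
grip_force: 1.7
```

step_arm(
  dp=[
    [1.5, 0, 0],
    [1, 0, 0],
  ],
  twist=[0, 0],
  grip=[0, 0],
)

```text
time: 9.28
eef_pos: [0.5677, -0.0472, 0.0981]
eef_rot: [-3.141, 0.003, 0.0]
ft_force: [-9.7, 2.2, 5.1]
gripper_width: -0.003
grip_force: 5.2
```

step_arm(
  dp=[
    [1, 0, 0],
  ],
  twist=[0],
  grip=[0],
)

```text
time: 9.4
eef_pos: [0.5678, -0.0473, 0.098]
eef_rot: [-3.141, 0.005, 0.0]
ft_force: [-14.0, 3.2, 6.5]
gripper_width: -0.003
grip_force: 7.0
```

step_arm(
  dp=[
    [1, 0, 0],
  ],
  twist=[0],
  grip=[0],
)

```text
time: 9.52
eef_pos: [0.5678, -0.0473, 0.098]
eef_rot: [-3.141, 0.006, 0.001]
ft_force: [-17.5, 2.0, 10.6]
gripper_width: -0.001
grip_force: 8.8
```

B is against its shut stop. On to C.

step_arm(
  dp=[
    [-8, 0, 0],
    [-10, 0, 0],
    [0, 0, -35],
    [0, 0, -30],
    [-4, -46, 0],
    [-4, -46, 0],
    [-4, -46, 0],
    [-4, -46, 0],
  ],
  twist=[0, 0, 0, 0, 0, 0, 0, 0],
  grip=[0, 0, 0, 0, 0, 0, 0, 0],
)

```text
time: 10.52
eef_pos: [0.5374, 0.1372, 0.1638]
eef_rot: [-3.141, -0.002, -0.001]
ft_force: [1.3, 0.2, -0.2]
gripper_width: -0.005
grip_force: 0.0
```

step_arm(
  dp=[
    [-4, -46, 0],
    [-4, -46, 0],
    [0, 0, 0],
  ],
  twist=[0, 0, 0],
  grip=[0, 0, 0],
)

```text
time: 10.9
eef_pos: [0.5283, 0.2329, 0.1638]
eef_rot: [-3.138, -0.001, 0.006]
ft_force: [-0.7, -0.8, -0.2]
gripper_width: -0.0
grip_force: 0.0
```

step_arm(
  dp=[
    [0, 0, 35],
    [0, 0, 30],
    [4, -2, 0],
    [5, -3, 0],
    [5, -4, 0],
    [5.5, -4, 0],
    [6, -3, 0],
    [5, -2, 0],
  ],
  twist=[0, 0, 0, 0, 0, 0, 0, 0],
  grip=[0, 0, 0, 0, 0, 0, 0, 0],
)

```text
time: 11.9
eef_pos: [0.56, 0.246, 0.0983]
eef_rot: [3.141, 0.0, -0.0]
ft_force: [-2.7, -3.5, 1.3]
gripper_width: -0.001
grip_force: 1.6
```

step_arm(
  dp=[
    [4, -1, 0],
    [2, 0, 0],
    [1.5, 0, 0],
  ],
  twist=[0, 0, 0],
  grip=[0, 0, 0],
)

```text
time: 12.28
eef_pos: [0.5671, 0.2475, 0.0983]
eef_rot: [-3.141, 0.0, 0.0]
ft_force: [-3.4, 0.2, -0.7]
gripper_width: 0.001
grip_force: 1.8
```

step_arm(
  dp=[
    [1.5, 0, 0],
    [1, 0, 0],
  ],
  twist=[0, 0],
  grip=[0, 0],
)

```text
time: 12.52
eef_pos: [0.5675, 0.2476, 0.0982]
eef_rot: [3.141, 0.004, 0.001]
ft_force: [-12.0, -0.7, 6.8]
gripper_width: 0.002
grip_force: 6.3
```

step_arm(
  dp=[
    [1, 0, 0],
  ],
  twist=[0],
  grip=[0],
)

```text
time: 12.65
eef_pos: [0.5675, 0.2476, 0.0981]
eef_rot: [3.141, 0.005, 0.001]
ft_force: [-15.9, -1.4, 9.8]
gripper_width: 0.0
grip_force: 8.0
```

step_arm(
  dp=[
    [0.7, 0, 0],
  ],
  twist=[0],
  grip=[0],
)

```text
time: 12.78
eef_pos: [0.5676, 0.2476, 0.0981]
eef_rot: [3.141, 0.006, 0.002]
ft_force: [-17.4, -1.2, 10.1]
gripper_width: -0.003
grip_force: 8.9
```

step_arm(
  dp=[
    [-8, 0, 0],
    [-10, 0, 0],
    [0, 0, -40],
    [0, 0, -50],
    [0, 0, -50],
    [-40, -40, -10],
    [-40, -40, 0],
    [-40, -40, 0],
  ],
  twist=[0, 0, 0, 0, 0, 0, 0, 0],
  grip=[0, 0, 0, 0, 0, 0, 0, 0],
)

```text
time: 13.78
eef_pos: [0.4325, 0.3681, 0.249]
eef_rot: [-3.14, -0.002, -0.001]
ft_force: [0.8, 1.0, -0.0]
gripper_width: -0.003
grip_force: 0.0
```

step_arm(
  dp=[
    [-30, -40, 0],
    [-20, -40, 0],
    [0, -20, 0],
    [0, 0, 0],
  ],
  twist=[0, 0, 0, 0],
  grip=[0, 0, 0, 0],
)

```text
time: 14.28
eef_pos: [0.3827, 0.4685, 0.2483]
eef_rot: [-3.14, -0.0, 0.002]
ft_force: [0.3, 0.2, -1.1]
gripper_width: 0.003
grip_force: 0.0
```

```bash
python3 - <<'E'
from h import *
p,d=grab('top');print(ctrl.get_state()['eef_pos'])
v,u=np.mgrid[90:320,150:440]; px=np.c_[u.ravel(),v.ravel()]
P=world('top',px,d); C=p[v.ravel(),u.ravel()].astype(int)
for S,e in(((.587,.187),(.587,.253)),((.587,.037),(.521,.037)),((.587,-.113),(.587,-.047))):
    m=(np.hypot(*(P[:,:2]-e).T)<.04)&(C.max(1)<45)&(P[:,2]>.11)&(P[:,2]<.135)
    Q=P[m,:2];w,V=np.linalg.eigh(np.cov(Q.T));a=V[:,1]*np.sign(V[:,1]@(np.array(e)-S));r=Q.mean(0)-S
    print(Q.mean(0).round(4),m.sum(),'axis ang',np.arctan2(-a[0],a[1]).round(3),'pos ang',np.arctan2(-r[0],r[1]).round(3))
E
ls pics
```

```text
[0.3834036  0.46710256 0.24821361]
[0.5866 0.2505] 195 axis ang -0.011 pos ang 0.006
[0.5214 0.0368] 207 axis ang 1.562 pos ang 1.575
[ 0.5867 -0.0466] 186 axis ang 0.012 pos ang 0.004
scene_0.10.png
top_0.05.png
top_14.32.png
top_7.03.png
```

View pics/top_14.32.png

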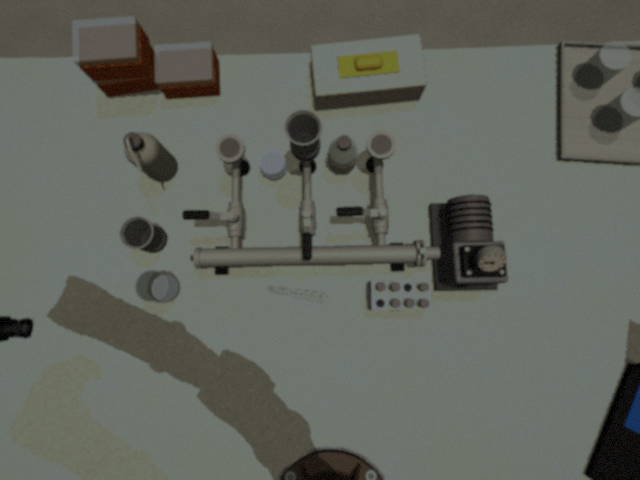

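The outer levers are square across their pipes, at (197,214) and (350,212). The middle one is in line at (307,243). The funnel and everything else stand where they were, and the arm is clear.

```bash
python3 -c "
from cell import ctrl
print(ctrl.hand_in())"
```

```text
the job is handed in; nothing more can be done
None
```

The job is handed in: the funnel's lever (middle place) is fully open, and both outer levers, neither of which was shut, are now fully shut; the final picture shows the funnel seated and nothing else moved.

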